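Close the intercom junction box and reset its tamper lever

TASK

The gate-intercom junction box on the hallway ledge has been left open. Take its white cover plate from the silicone shoe tray and seat it fully down over the two pins of the box, green-striped end towards the lever, without dropping it. Then swing the green-knobbed reset lever away from its rest to its stop and let it spring back, leaving the vase, shoehorn and sandal clips alone.

Things in the scene. Friction and masses are not known exactly. Their poses are not given: they have to be found in the camera images.
- junction_box: Fixed grey open-topped box, 120 (x) by 170 (y) by 55 mm high, walls 5 mm; origin at the centre of its underside on the ledge, z up. Its lever stands on a 12 mm high foot beyond the +y end (the foot reaches y = +155 mm). Two upright brass pins, 9 mm in diameter, rise 12 mm above the rim; the last 6 mm taper to 3 mm.
- pin_a (a point): Axis of pin A at rim height: (0, -70, 55) mm in the box frame. Frame parallel to the box.
- pin_b (a point): Axis of pin B (near the lever) at rim height: (-40, +70, 55) mm in the box frame. The pins are not symmetric: the cover fits one way round only.
- cover: Loose white plastic plate, 120 (x) by 170 (y) by 5 mm, about 0.2 kg, right way up in the shoe tray; origin at the centre of its underside, z up. On its middle a white grip rib 14 mm thick (x), 90 mm long (y), top 39 mm above the underside. Two 14 mm through holes for the pins. A green stripe marks its +y end. Seated, its frame is parallel to the box's and its underside lies on the rim.
- hole_a (a point): Centre of hole A in the underside of the cover: (0, -70, 0) mm in the cover frame; goes over pin A.
- hole_b (a point): Centre of hole B, at the striped end: (-40, +70, 0) mm in the cover frame; goes over pin B.
- grip_rib (a point): Grasp point in the grip rib, 27 mm above the cover's underside, 12 mm below the rib's top; pinch it across x of the cover.
- reset_lever (a joint): Angle of the sprung reset lever: 0 at rest (leaning 0.55 rad towards the box's -x), 1.10 rad at its stop (leaning 0.55 rad towards +x). A spring returns it; about 2 N at the knob at the start and 5 N at the stop.
- lever_ball (a point): Centre of the green ball knob, 28 mm in diameter, on the end of the lever, 85 mm from the hinge; the steel rod is 10 mm thick.
- lever_hinge (a point): Point on the lever's hinge axis (along the box's y), at (0, 125, 30) mm in the box frame; frame parallel to the box.
- shoe_tray: Fixed dark silicone shoe tray, 210 (x) by 260 (y) mm, rim 12 mm high, floor 5 mm thick; origin at the centre of its underside. The cover starts in it.
- vase: Empty blue glass vase, 160 mm tall, 88 mm at its widest; origin at the centre of its foot. Leave alone.
- shoehorn: Stainless steel shoehorn lying flat, 205 by 40 mm, long along its y; origin under its middle. Leave alone.
- sandal_clip_1: Orange plastic sandal clip lying flat, 90 by 24 by 19 mm; origin under its middle. Leave alone.
- sandal_clip_2: The second, same sandal clip. Leave alone.

How it is judged:
By the outcome, as a careful person would: the job done as asked, in the order asked, and still so for the second after the job is handed in, with the robot touching nothing.
It also fails if it takes over 56 s, if anything falls off the work surface, if the arm or the gripper's body presses on something with over 40 N, if the wrist force passes 120 N, or if a joint passes its speed limit or range.

ROBOT

A 6-joint arm with a two-finger parallel gripper is mounted at the origin on the work surface. World frame = base frame: x ahead of the robot, y to its left, z up, the work surface at z = 0. Lengths are in mm, angles in rad, forces in N, time in s.
With the tool pointing down it reaches from about 275 to 825 mm from the base axis. Payload 5.2 kg.
Tool frame: the origin (TCP) lies at the very end of the fingers, on their centre line; the grasp point (between the pads) lies 19 mm behind it; z points along the fingers, y is the line along which they close (so a half turn about z gives the same grasp; the last joint's range is limited). The gripper opens to 93 mm and grips with 3 to 60 N. Pads are 15 mm wide; open, the fingers measure 128 mm over their backs; the gripper's body (75 mm by 188 mm) begins 65 mm behind the grasp point.
Start: joints at [-1.433, 0.259, 1.535, -0, 1.348, -0.203], TCP at [183.854, -518.366, 218.653] pointing down, gripper open.
Joint ranges: [-3.14, 3.14], [-0.91, 2.08], [0.19, 2.58], [-1.22, 4.36], [0.22, 2.71], [-3.12, 3.12]. Speed limits (rad/s): [2.57, 2.57, 3.14, 3.14, 3.14, 3.14].

INTERFACE

Orientations are given as [roll, pitch, yaw] about the fixed x, y, z axes, in that order (R = Rz(yaw) Ry(pitch) Rx(roll)).
In Python, from bench import robot gives the robot as it stands. The module is installed in compiled form; this text tells all that it offers. Calls block until the motion is done:
- robot.move_ptp(position, orientation): joint-space move of the TCP to a pose.
- robot.move_linear(position, ori=None, speed=150, f_stop=None): straight line of the TCP; ori=None keeps the orientation; speed is the mean speed in mm/s. With f_stop (N) it stops when the force on the tool has changed by that much, and returns True; else False.
- robot.move_j(angles): joint-space move.
- robot.move_gripper(opening): opening from 0.0 (shut) to 1.0 (fully open); the grip force is fixed at half the most; returns when the fingers have stopped.
- robot.sleep(seconds).
- robot.inverse_kinematics(position, orientation): joint angles nearest the present ones, or None.
- robot.get_image(name): name is "side" or "top" or "wrist"; returns a dict with "img" (384x512x3 uint8, blue, green, red), "fovy" (degrees; the focal length in pixels is half the picture's height over the tangent of half this angle, whatever the lens; pixels are square), "cx", "cy" (the principal point, pixels), "k1" (the pictures are not rectified: a ray, as slopes to the right and down, at radius r is drawn at 1 + k1 r^2 times it, then the intrinsics apply), "eye" and "orientation" of the camera in the world. Camera axes: x right, y down, z forward; pixel columns grow to the right and rows downward; lengths in mm; the calibration is good to about 2 mm. A picture is of the moment at which its call begins. There is no depth.
A pose or a line that the arm cannot do raises robot.MotionError and nothing moves.
- robot.hand_in(): hands the job in; it is judged then, once.
Readings, each from a call of its own:
- robot.current_t(): time.
- robot.current_qpos(): joint angles.
- robot.current_joint_vel(): joint speeds.
- robot.current_joint_efforts(): joint torques, N m.
- robot.current_tcp_pos(): TCP position.
- robot.current_eef_rot(): TCP orientation.
- robot.current_contact_force(): force on the tool from outside, world axes, zero at the start.
- robot.current_ft_torque(): the same for the moment, N m.
- robot.current_gripper_width(): opening from 0.0 (shut) to 1.0 (fully open).
- robot.current_finger_force(): force on a finger pad.
Only numpy, scipy, OpenCV 4.12 (cv2) and the standard library are available. Lean on these libraries where they do the work, as an engineer would, in place of code of your own. Each camera call takes 0.05 s, during which the arm holds its last target. There are 200 camera calls.

## Working session

There is one attempt and no reset: what is moved stays moved. The work goes in short steps, each a Python script; the robot and the scene stay as the last script left them, time stands still between calls to the robot, and variables do not carry over. Pictures are saved under pics/ and viewed, at most 10 in all, crops included, and the job is handed in when it is done.

```bash
mkdir -p pics
cat > h.py <<'E'
import numpy as np, cv2
from scipy.spatial.transform import Rotation as R
from bench import robot
def rot(o):
    o=np.array(o,float)
    return o if o.shape==(3,3) else R.from_euler('xyz',o).as_matrix()
def ray(im,uv):
    f=192/np.tan(np.radians(im['fovy'])/2)
    d=(np.atleast_2d(uv)-[im['cx'],im['cy']])/f
    s=d.copy()
    for _ in range(30): s=d/(1+im['k1']*(s**2).sum(1,keepdims=True))
    v=np.c_[s,np.ones(len(s))]@rot(im['orientation']).T
    return np.array(im['eye']),v
def plane(im,uv,z):
    e,v=ray(im,uv); return e+v*((z-e[2])/v[:,2:])
def proj(im,P):
    f=192/np.tan(np.radians(im['fovy'])/2)
    c=(np.atleast_2d(P)-im['eye'])@rot(im['orientation']); s=c[:,:2]/c[:,2:]
    s=s*(1+im['k1']*(s**2).sum(1,keepdims=True)); return s*f+[im['cx'],im['cy']]
E
python3 - <<'E'
from h import *
import pickle
for n in ['top','side','wrist']:
    im=robot.get_image(n); pickle.dump(im,open(n+'.pkl','wb'))
    print(n,{k:np.round(v,3) for k,v in im.items() if k!='img'})
    cv2.imwrite(f'pics/{n}0.png',im['img'])
a=[cv2.imread(f'pics/{n}0.png') for n in('top','side')]
cv2.imwrite('pics/top0b.png',cv2.resize(a[0],(800,600),interpolation=cv2.INTER_CUBIC))
cv2.imwrite('pics/side0b.png',cv2.resize(a[1],(800,600),interpolation=cv2.INTER_CUBIC))
E
```

```text
top {'fovy': np.float64(52.799), 'cx': np.float64(252.026), 'cy': np.float64(193.335), 'k1': np.float64(0.044), 'eye': array([ 399.436,    6.014, 1181.721]), 'orientation': array([-2.967,  0.013, -1.598])}
side {'fovy': np.float64(48.643), 'cx': np.float64(251.895), 'cy': np.float64(193.549), 'k1': np.float64(0.024), 'eye': array([120.828, 718.959, 858.523]), 'orientation': array([-2.298,  0.016, -2.582])}
wrist {'fovy': np.float64(71.723), 'cx': np.float64(251.919), 'cy': np.float64(191.886), 'k1': np.float64(0.013), 'eye': array([ 249.264, -496.183,  384.46 ]), 'orientation': array([ 2.89, -0.  , -1.23])}
```

View pics/top0b.png

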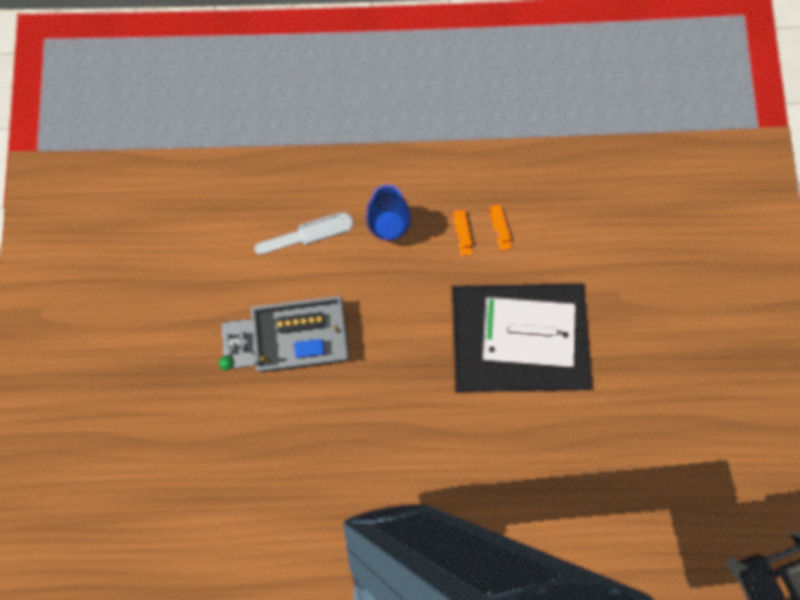

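View pics/side0b.png

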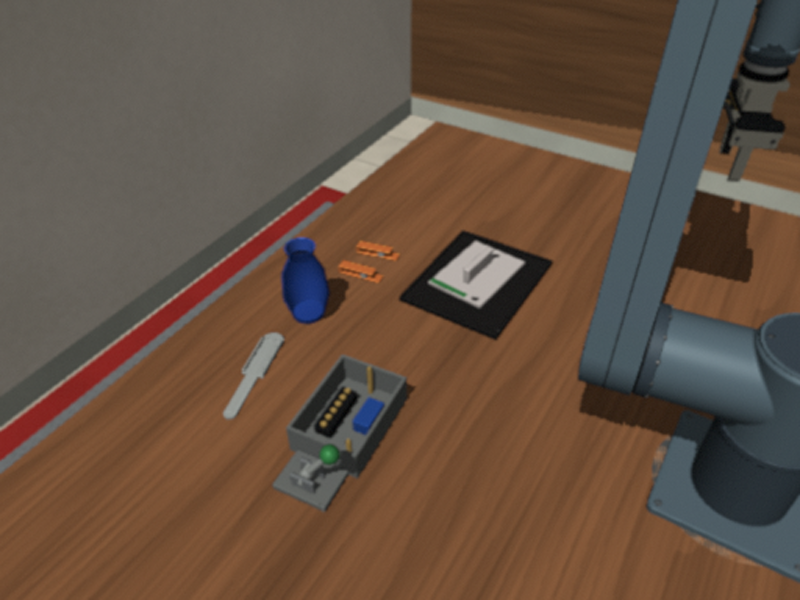

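The top view shows the cover at about (530,332) in the 800x600 view, with its stripe facing left (+y). The box is at (300,333) with its lever and green ball at (226,363). Next I get rough positions, then use the wrist camera for close views.

Run:
```python
from h import *
import pickle
im=pickle.load(open('top.pkl','rb')); s=np.array([.64,.64])
print('tcp rot',robot.current_eef_rot(),robot.current_t())
print('cover corners',plane(im,np.array([[487,297],[576,304],[574,367],[483,360]])*s,10).round())
print('box corners',plane(im,np.array([[253,305],[341,298],[348,360],[258,371]])*s,55).round())
print('ball',plane(im,np.array([[226,363]])*s,102).round())
print('vase',plane(im,np.array([[390,222]])*s,0).round())
Rw=rot(robot.current_eef_rot()); w=pickle.load(open('wrist.pkl','rb'))
print('cam in tcp',Rw.T@(np.array(w['eye'])-robot.current_tcp_pos()),'\n',Rw.T@rot(w['orientation']))
```

```text
tcp rot [-3.14022579e+00 -2.62902383e-04  3.40789782e-01] 0.15
cover corners [[ 612. -168.   10.]
 [ 593. -340.   10.]
 [ 470. -327.   10.]
 [ 488. -154.   10.]]
box corners [[601. 281.  55.]
 [610. 115.  55.]
 [492. 103.  55.]
 [477. 270.  55.]]
ball [[489. 316. 102.]]
vase [[774.  18.   0.]]
cam in tcp [  69.03168039    1.14132146 -166.41169943] 
 [[-1.99535450e-04 -9.68575111e-01 -2.48721160e-01]
 [ 9.99998946e-01 -5.51011615e-04  1.34351615e-03]
 [-1.43834455e-03 -2.48720630e-01  9.68574199e-01]]
```

Run:
```python
from h import *
import pickle
for n,p,y in [('box',[550,118,290],np.pi/2+.07),('cov',[533,-316,240],np.pi/2-.11)]:
    robot.move_ptp(p,[np.pi,0,y]); robot.sleep(.2)
    im=robot.get_image('wrist'); pickle.dump(im,open(n+'.pkl','wb'))
    cv2.imwrite(f'pics/{n}1.png',im['img']); print(robot.current_t())
```

```text
3.0083
4.8667
```

View pics/box1.png

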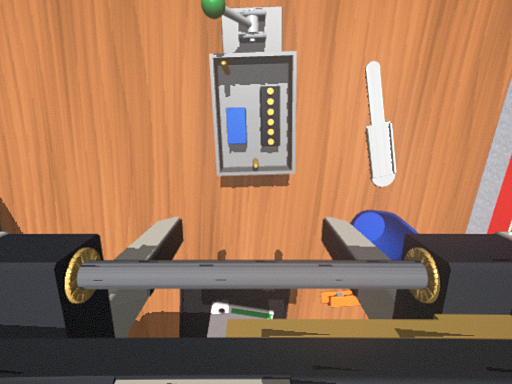

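View pics/cov1.png

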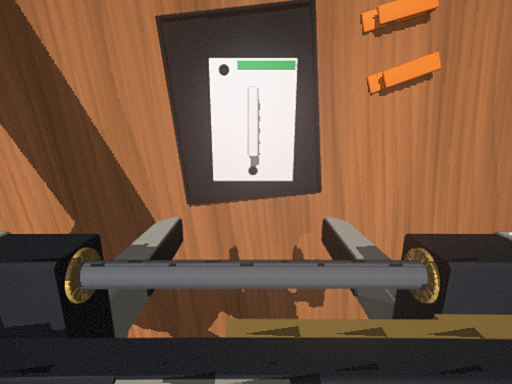

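Box view: rim corners are near (211,54), (297,51), (296,174) and (217,176), with pins near (224,64) and (256,163). Cover view: the plate runs from (209,58) to (297,181), with holes at (224,70) and (253,171) and the stripe at the far (+y) end.

Run:
```python
from h import *
import pickle
c=pickle.load(open('cov.pkl','rb')); im=c['img'].astype(int); hsv=cv2.cvtColor(c['img'],cv2.COLOR_BGR2HSV)
m=((hsv[...,2]>110)&((hsv[...,1]<60)|((hsv[...,0]>40)&(hsv[...,0]<90)))).astype(np.uint8)
m[205:]=0
n,l,s,ce=cv2.connectedComponentsWithStats(m); k=1+s[1:,4].argmax(); cn=max(cv2.findContours((l==k).astype(np.uint8),0,1)[0],key=cv2.contourArea)
P=plane(c,cn[:,0].astype(float),10)
(ctr,sz,a)=cv2.minAreaRect(P[:,:2].astype(np.float32)); print('cover',ctr,sz,a)
d=((hsv[...,2]<90)).astype(np.uint8); n,l,s,ce=cv2.connectedComponentsWithStats(d)
H=[]
for u,v in [(253,171),(224,70)]:
    k=l[v,u]; H.append(plane(c,ce[k],10)[0]); print('hole',ce[k],s[k,4],H[-1])
A,B=H[0][:2],H[1][:2]; v=B-A; 
yaw=np.arctan2(v[1],v[0])-np.arctan2(140,-40); O=(A+B)/2-rot([0,0,yaw])[:2,:2]@[-20,0]
print('dist',np.hypot(*v),145.6,'yaw',yaw,'O',O)
b=pickle.load(open('box.pkl','rb'))
cv2.imwrite('pics/boxc.png',cv2.resize(b['img'][0:190,190:310],None,fx=3.15,fy=3.15,interpolation=cv2.INTER_CUBIC))
```

```text
cover (543.25, -247.71722412109375) (171.10800170898438, 122.75409698486328) 83.7701416015625
hole [252.40540541 170.2972973 ] 37 [ 535.41188796 -316.28995344   10.        ]
hole [223.52238806  69.56716418] 67 [ 511.01711201 -172.72810404   10.        ]
dist 145.61974349498985 145.6 yaw -0.1099822019122012 O [ 543.09366102 -246.70424095]
```

View pics/boxc.png

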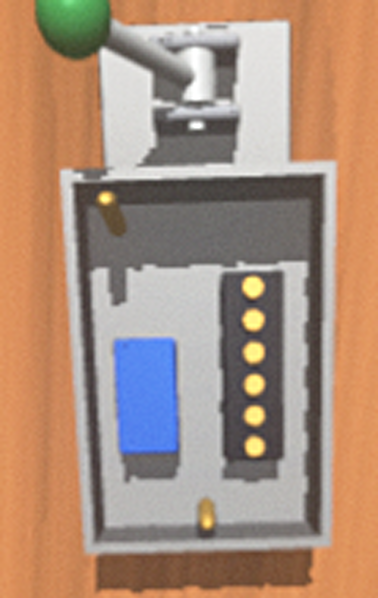

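Run:
```python
from h import *
import pickle
b=pickle.load(open('box.pkl','rb'))
f=lambda p:(np.array(p,float)+.5)/3.15-.5+[190,0]
C=plane(b,f([[62,171],[335,161],[328,548],[86,552]]),55); print(C.round(1),[np.linalg.norm(C[i]-C[i-1]).round(1) for i in range(4)],C.mean(0))
for i,j in((0,3),(1,2)): v=C[i]-C[j]; print('yaw',np.arctan2(-v[0],v[1]))
for i,j in((1,0),(2,3)): v=C[i]-C[j]; print('yaw',np.arctan2(v[1],v[0]))
T=plane(b,f([[208,528],[105,197]]),66); A,B=T[:,:2]; v=B-A
yaw=np.arctan2(v[1],v[0])-np.arctan2(140,-40); print('pins',T,np.hypot(*v),yaw,(A+B)/2-rot([0,0,yaw])[:2,:2]@[-20,0])
# green ball
for n in('box','top','side'):
    im=pickle.load(open(n+'.pkl','rb')); h=cv2.cvtColor(im['img'],cv2.COLOR_BGR2HSV)
    m=((h[...,0]>45)&(h[...,0]<85)&(h[...,1]>120)&(h[...,2]>40)).astype(np.uint8)
    _,l,s,ce=cv2.connectedComponentsWithStats(m); 
    for k in range(1,len(s)):
        if s[k,4]>15: print(n,ce[k],s[k],plane(im,ce[k],30+85*np.cos(.55))[0])
```

```text
[[481.8 272.3  55. ]
 [599.9 284.3  55. ]
 [615.5 114.5  55. ]
 [498.  104.5  55. ]] [np.float64(168.6), np.float64(118.8), np.float64(170.5), np.float64(117.9)] [548.8012988  193.91663536  55.        ]
yaw 0.09678593030616735
yaw 0.091511466465767
yaw 0.10185938523372563
yaw 0.0853807693192776
pins [[556.2254972  122.11836123  66.        ]
 [502.0791342  261.11914745  66.        ]] 149.1745527743034 0.09315706137653801 [549.06559606 193.47920194]
box [210.95945946   2.09459459] [203   0  18   7  74] [489.81788944 316.24001381 102.46458438]
box [250.72649573 312.88034188] [232 309  39  10 117] [ 564.06821662 -100.5682972   102.46458438]
top [313.44444444 203.77777778] [313 193   2  23  27] [ 555.61928518 -157.34675528  102.46458438]
top [143.89090909 231.92727273] [140 228   9   9  55] [490.37844394 318.36399205 102.46458438]
side [210.45714286 290.27619048] [205 285  12  12 105] [493.09118982 313.74234376 102.46458438]
```

Both measurements fit the given sizes: holes 145.6 mm apart (145.6 expected), and the ball predicted from the box pose agrees to within about 3 mm. Now I pick up the cover and carry it to hover over the box.

Run:
```python
from h import *
import pickle
p=np.pi; y=p/2-.11
robot.move_ptp([543.1,-247,80],[p,0,y])
print(robot.move_linear([543.1,-247,15],speed=80,f_stop=8),robot.current_tcp_pos())
robot.move_gripper(0.0); print('w',robot.current_gripper_width()*93,robot.current_finger_force())
robot.move_linear([543.1,-247,160],speed=100)
print('w',robot.current_gripper_width()*93,robot.current_contact_force())
robot.move_ptp([549,193.7,160],[p,0,p/2+.093])
robot.move_linear([549,193.7,92],speed=100); robot.sleep(.3)
for n in('wrist','side','top'):
    im=robot.get_image(n); pickle.dump(im,open('hov_'+n+'.pkl','wb')); cv2.imwrite(f'pics/hov_{n}.png',im['img'])
a=cv2.imread('pics/hov_wrist.png'); b=cv2.imread('pics/hov_side.png')[200:350,150:300]
cv2.imwrite('pics/hov.png',np.hstack([cv2.resize(a,(450,338)),cv2.resize(b,(338,338),interpolation=cv2.INTER_CUBIC)]))
print(robot.current_t(),robot.current_tcp_pos(),robot.current_eef_rot())
```

```text
False [ 543.48541304 -247.26083764   15.41926408]
w 13.393096751430233 29.999891817569733
w 13.671315030971517 [ 0.34765767 -0.10461383 -2.20030146]
12.2667 [549.0739116  193.74513912  92.21802731] [ 3.14122366e+00 -2.84900887e-05  1.66386641e+00]
```

View pics/hov.png

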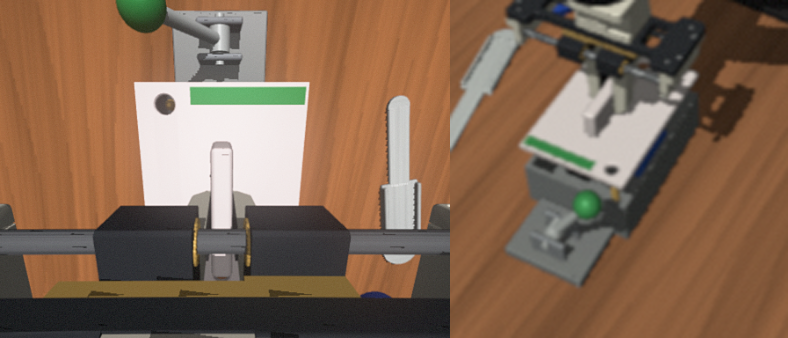

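The cover is held level with its stripe towards the lever. Hole B is at about (186,118) in wrist pixels, with the pin tip visible through it. I'll now compare the held cover's pose with the measured pins.

Run:
```python
from h import *
import pickle
c=pickle.load(open('hov_wrist.pkl','rb')); hsv=cv2.cvtColor(c['img'],cv2.COLOR_BGR2HSV)
z=87.2
m=((hsv[...,2]>110)&((hsv[...,1]<60)|((hsv[...,0]>40)&(hsv[...,0]<90)))).astype(np.uint8)
sub=(m==0).astype(np.uint8); n,l,s,ce=cv2.connectedComponentsWithStats(sub)
k=l[118,186]; H=plane(c,ce[k],z)[0]; print('holeB',ce[k],s[k],H)
O=np.array([549.05,193.6]); M=rot([0,0,.093])[:2,:2]
print('pinB model',O+M@[-40,70],'measured 502.1 261.1')
# stripe-end edge and left/right edges in box frame
m[:, :150]=0; 
for name,pts in {'far':[(next(v for v in range(60,200) if m[v,u]),u) for u in range(165,340,8)]}.items():
    P=plane(c,np.array([(u,v-.5) for v,u in pts]),z)[:,:2]; L=(P-O)@M; f=np.polyfit(L[:,0],L[:,1],1); print('far edge slope,y0',f,'(85)')
q=[]
for side in(0,1):
    uv=[]
    for v in range(110,225,6):
        r=np.flatnonzero(((hsv[v,:,1]<60)&(hsv[v,:,2]>150)))
        r=r[(r>140)&(r<360)]; uv.append((r[0]-.5 if side==0 else r[-1]+.5,v))
    L=(plane(c,np.array(uv),z)[:,:2]-O)@M; f=np.polyfit(L[:,1],L[:,0],1); print('side',f,np.std(L[:,0]-np.polyval(f,L[:,1])))
# pin tip through hole
y,x=np.where((l==k)&(hsv[...,1]>100)&(hsv[...,2]>50)); print('brass',len(x),x.mean() if len(x) else 0,y.mean() if len(y) else 0)
print('pinB proj',proj(c,[[*(O+M@[-40,70]),67],[502.1,261.1,67]]))
x0,y0=int(ce[k][0]),int(ce[k][1])
cv2.imwrite('pics/holeB.png',cv2.resize(c['img'][y0-20:y0+20,x0-20:x0+20],(480,480),interpolation=cv2.INTER_CUBIC)); print(x0-20,y0-20)
```

```text
holeB [187.55647383 118.32782369] [177 107  22  23 363] [503.56662796 260.31541211  87.2       ]
pinB model [502.72223547 259.58286318] measured 502.1 261.1
far edge slope,y0 [2.79315775e-02 9.64938918e+01] (85)
side [ 7.13869431e-04 -5.97801172e+01] 0.18531801622023936
side [-3.99319797e-05  6.18441040e+01] 0.1822536540473685
brass 17 192.58823529411765 116.3529411764706
pinB proj [[193.06156319 119.80919997]
 [192.24303627 117.4666444 ]]
167 98
```

View pics/holeB.png

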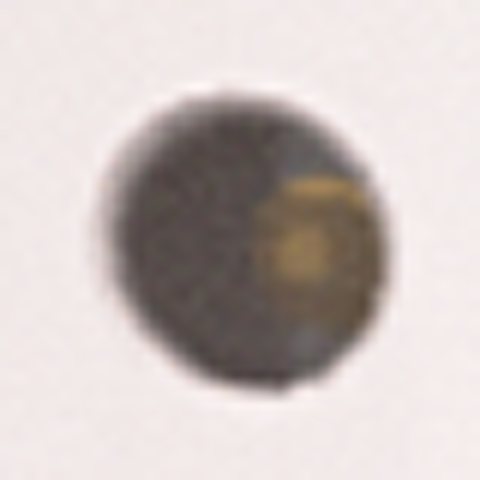

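Run:
```python
from h import *
x,y=547.7,194.0
robot.move_linear([x,y,80],speed=60); robot.sleep(.1)
s=robot.move_linear([x,y,63.5],speed=25,f_stop=6); robot.sleep(.2)
print(s,robot.current_tcp_pos(),robot.current_contact_force(),robot.current_ft_torque(),robot.current_t(),robot.current_gripper_width()*93)
im=robot.get_image('wrist')['img']; b=robot.get_image('side')['img'][220:340,170:290]
cv2.imwrite('pics/low.png',np.hstack([cv2.resize(im,(450,338)),cv2.resize(b,(338,338),interpolation=cv2.INTER_CUBIC)]))
```

```text
True [547.33934164 193.9377818   63.91227531] [-0.20033783  0.69731582  5.57235313] [-0.01907924 -0.12451437  0.01202104] 13.5333 14.10531343459424
```

View pics/low.png

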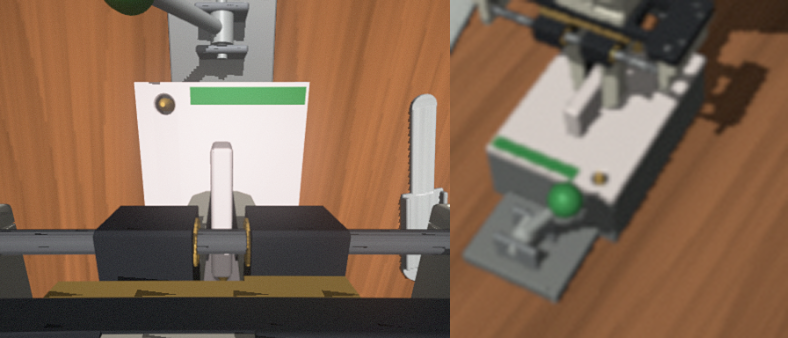

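Pin B shows centred in hole B, and contact came at z≈54 under the plate, so the cover is seated on the rim. I'll release it and work the lever.

Run:
```python
from h import *
import pickle
p=np.pi; ori=[p,0,p/2+.093]; O=np.array([548.2,193.8]); M=rot([0,0,.093])[:2,:2]
W=lambda x,y,z:[*(O+M@[x,y]),z]
robot.move_gripper(0.55); robot.sleep(.1)
c=robot.current_tcp_pos(); robot.move_linear([c[0],c[1],170],speed=120)
robot.move_gripper(0.0)
robot.move_ptp(W(-95,125,170),ori)
robot.move_linear(W(-95,125,93),speed=120); robot.sleep(.1)
print('start',robot.current_contact_force(),robot.current_t())
s=robot.move_linear(W(30,125,93),speed=45,f_stop=14); 
print(s,'box frame',(np.array(robot.current_tcp_pos()[:2])-O)@M,robot.current_tcp_pos()[2],robot.current_contact_force(),robot.current_t())
im=robot.get_image('side'); pickle.dump(im,open('stop.pkl','wb'))
robot.sleep(.15); print(robot.current_contact_force())
h=cv2.cvtColor(im['img'],cv2.COLOR_BGR2HSV); m=((h[...,0]>45)&(h[...,0]<85)&(h[...,1]>120)&(h[...,2]>40)).astype(np.uint8)
_,l,st,ce=cv2.connectedComponentsWithStats(m)
for k in range(1,len(st)):
    if st[k,4]>15: print('green',ce[k],st[k,4])
print('expected at stop',proj(im,[W(44.4,125,102.5),W(-44.4,125,102.5)]))
cv2.imwrite('pics/stop.png',cv2.resize(im['img'][200:350,150:300],(500,500),interpolation=cv2.INTER_CUBIC))
```

```text
start [-0.03699879 -0.07279888 -0.46655334] 18.0417
True box frame [ 14.28341942 124.33619992] 90.1713550521896 [-4.05877626 -0.69986135  2.75258196] 20.2667
[-3.51528729 -0.36066515  3.50753115]
green [174.30645161 275.75806452] 62
expected at stop [[175.97022097 275.78600984]
 [210.61438087 290.54272742]]
```

View pics/stop.png

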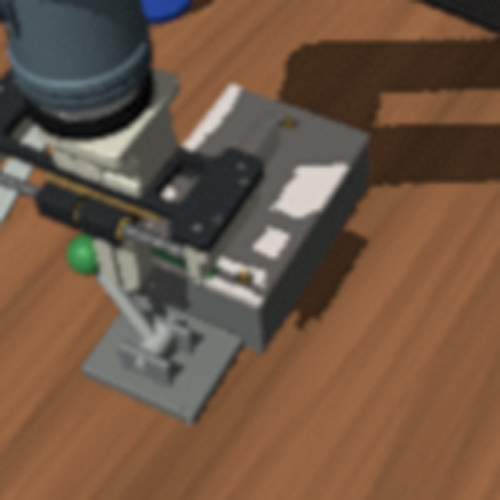

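The ball is at the stop position predicted in the side view, and both cover pins show through. I'll nudge it once more to confirm the stop is hard, then let it spring back.

Run:
```python
from h import *
import pickle
O=np.array([548.2,193.8]); M=rot([0,0,.093])[:2,:2]
W=lambda x,y,z:[*(O+M@[x,y]),z]
s=robot.move_linear(W(26,125,92),speed=25,f_stop=14)
print(s,(np.array(robot.current_tcp_pos()[:2])-O)@M,robot.current_contact_force())
robot.move_linear(W(-100,125,93),speed=220)
robot.move_linear(W(-100,125,200),speed=150)
robot.move_ptp([380,100,300],[np.pi,0,np.pi/2]); robot.sleep(.5)
print(robot.current_t(),robot.current_contact_force())
S=[robot.get_image(n) for n in('side','top')]
for im in S:
    h=cv2.cvtColor(im['img'],cv2.COLOR_BGR2HSV); m=((h[...,0]>45)&(h[...,0]<85)&(h[...,1]>120)&(h[...,2]>40)).astype(np.uint8)
    _,l,st,ce=cv2.connectedComponentsWithStats(m)
    for k in range(1,len(st)):
        if st[k,4]>15: print('green',ce[k],st[k,4])
    print('rest',proj(im,[W(-44.4,125,102.5)]))
a=cv2.resize(S[0]['img'][200:350,150:300],(400,400),interpolation=cv2.INTER_CUBIC); b=cv2.resize(S[1]['img'][110:260,120:270],(400,400),interpolation=cv2.INTER_CUBIC)
cv2.imwrite('pics/end.png',np.hstack([a,b]))
```

```text
True [ 14.00179105 124.25601427] [-4.67211797 -0.69546172  3.94033096]
23.8417 [0.07959715 0.83513716 0.1526537 ]
green [200.  275.5] 60
green [210.36363636 290.54545455] 99
rest [[210.61438087 290.54272742]]
green [164.07142857 209.85714286] 28
green [143.90566038 231.94339623] 53
rest [[145.42870138 231.15770991]]
```

View pics/end.png

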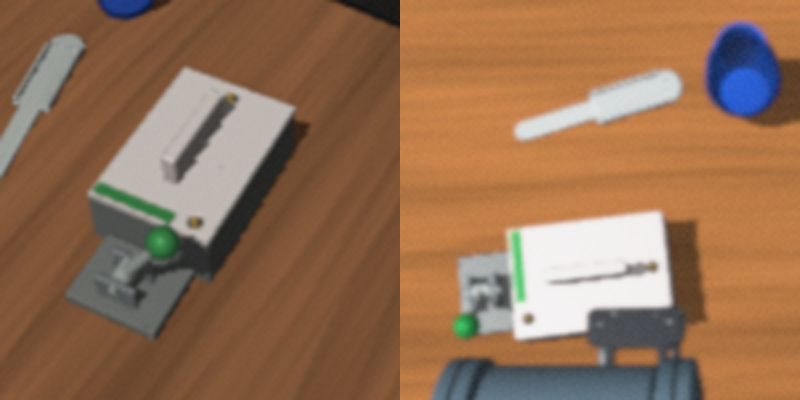

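The cover is seated flush with both pins through it, the stripe is towards the lever, and the lever is back at rest (ball at its rest pixels). The second push stopped at the same point, so the stop was reached.

```bash
python3 -c "
from bench import robot
print(robot.hand_in())"
```

```text
the job is handed in; nothing more can be done
None
```

The job is handed in: the cover is seated on both pins with its striped end towards the lever, and the lever was pushed to its stop and sprang back to rest; the robot clock read about 24 s, and I steered clear of the vase, shoehorn and clips.

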